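# Pick up a stack of spacers on a catch pin and hang it up

### The arm

A 6-joint arm with a two-finger parallel gripper is mounted at the origin on a cart in front of the work surface, level with it; the furniture and walls round the work are solid. World frame = base frame: x ahead of the robot, y to its left, z up, the work surface at z = 0. Lengths are in m, angles in rad, forces in N, time in s.
With the tool pointing down it reaches from about 0.4 to 0.825 m from the base axis. Payload 7 kg.
Tool frame: the origin (TCP) lies at the very end of the fingers, on their centre line; the grasp point (between the pads) lies 19 mm behind it; z points along the fingers, y is the line along which they close (so a half turn about z gives the same grasp; the last joint's range is limited). The gripper opens to 88 mm and grips with 3 to 60 N. Pads are 19 mm wide; open, the fingers measure 130 mm over their backs; the gripper's body (78 mm by 193 mm) begins 47 mm behind the grasp point.
Start: joints at [-0.996, 0.359, 0.012, 0, -1.224, -0.288], TCP at [0.191, -0.647, 0.227] pointing down, gripper open.
Joint ranges: [-3.07, 3.07], [-1.43, 2.12], [-1.02, 1.25], [-3.03, 1.67], [-3.05, -0], [-3.03, 3.03]. Speed limits (rad/s): [2.39, 2.39, 3.01, 3.14, 3.14, 3.14].

### API

Orientations are given as [roll, pitch, yaw] about the fixed x, y, z axes, in that order (R = Rz(yaw) Ry(pitch) Rx(roll)).
In Python, from station import arm gives the robot as it stands. The module is installed in compiled form; this text tells all that it offers.
- The arm moves only by the shell command python3 -m crank 'ROWS' [FORCE]. ROWS is JSON, a list of rows, each an object of numbers: "dx", "dy", "dz": the shift along the world's x, y, z in m; "twist": the turn about the world's z in degrees; "grip": the opening, from -1 (shut) to 1 (fully open). A call has exactly 5 rows; each row is the pose to reach, as a shift and turn from the pose commanded when the call began; what a row does not reach only later rows make up. A row lasts 1/12 s, in which the tool goes at most 41.7 mm and 7.16 degrees, less where a joint would pass 70% of its speed; a pose out of reach is approached as far as the arm can. A call with a gripper value outside its range is refused whole. The fingers move at their own pace and stop on an object; FORCE is the grip in N (left out, the last holds). Time passes only in rows, so rows that repeat a pose let the fingers close, or fill a call up. It gives the time, the measured TCP pose, the force, the opening and the grip force at its end, in the units of the state.
- arm.get_state(): the state, without advancing time (a new reading comes with each control period).
- arm.grab_frame(name): name is "side" or "top"; returns the picture (400x640x3 uint8, red, green, blue); there is no depth.
- arm.get_calibration(name): a dict with "fx", "fy", "cx", "cy" (pixels), "cam_to_world" (4x4, takes a point from camera to world coordinates). Camera axes: x right, y down, z forward; pixel columns grow to the right and rows downward; lengths in m; the calibration is good to about 2 mm. A picture is of the moment at which its call begins. get_calibration takes no time and is no camera call.
- arm.job_done(): hands the job in; it is judged then, once.
The state is a dict: "t": time; "q": joint angles; "qd": joint speeds; "joint_efforts": joint torques, N m; "eef_pos": TCP position; "ee_rot": TCP orientation; "force": force on the tool from outside, world axes, zero at the start; "moment": the same for the moment, N m; "width": finger opening in m; "gripper_force": force on a finger pad.
Only numpy, scipy, OpenCV 4.12 (cv2) and the standard library are available. Lean on these libraries where they do the work, as an engineer would, in place of code of your own. Each camera call takes 0.05 s, during which the arm holds its last target. There are 200 camera calls.

### The job

Take the catch pin out of the slot of its hanging rack and push it down through the three loose spacer rings in the nest until its shoulder sits on the top ring and its spring jaws have snapped out under the bottom one: feel for this and never bear on the nest with more than about 20 N. Then lift all three rings off together on the pin and hang the pin back, with its rings, fully home in the rack's slot. Do not touch the rings with the gripper, and leave the small black roll of tape where it is.

Things in the scene. Friction and masses are not known exactly. Their poses are not given: they have to be found in the camera images.
- pin: Catch pin, loose, about 0.2 kg: flat black handle, steel hanging flange (30 mm wide, 4 mm thick), below it a sleeve 12 mm wide, 16 mm long, from which a stem stands out. It hangs upright in the rack's slot. Origin: on its axis at the flange's underside; z up to the handle. The stem is set longer or shorter each time and locked: its shoulder's underside is 24 to 48 mm below the origin (not told).
- pin_handle (a point): Grip point of the pin's handle, on its axis at z = 27 mm. The handle is 34 mm wide along the pin's x, 14 mm thick along its y, and runs from z = 4 to 50 mm. Grip it from above across its thickness, firmly (60 N or more). Below the shoulder (a disc 28 mm wide, 4 mm thick) the shank is 14 mm wide and 48 mm long, then a cone 14 mm long to a 5 mm tip. Same axes as the pin.
- spacer_low: Bottom one of three equal loose steel spacer rings, 40 mm outside, hole 16.4 mm, 12 mm thick, oiled, about 110 g (0.9 to 1.2 times). Lies in the nest, up to 2 mm off centre in any direction. Origin: centre of its underside, z up.
- spacer_mid: The middle ring, as spacer_low, lying on it, with its own offset.
- spacer_top: The top ring, as spacer_low, lying on spacer_mid, with its own offset; its upper face is 12 mm above its origin.
- nest: Fixed wooden block 80 x 80 mm with an upright aluminium tube in which the rings lie stacked. Origin on the tube's axis, z up. Rings rest at z = 40 mm, on a ledge round a 27 mm wide well that is open down to the origin and takes the pin's tip. Tube 54 mm outside, 46 mm inside, rim at z = 66 mm; stack's top at z = 76 mm. Its height varies by up to 6 mm.
- nest_mouth (a point): On the nest's axis, at the height of the stack's top face (z = 76 mm). The pin has two spring jaws, 3.5 mm out on its x sides, flat faces up, 37.2 mm below the shoulder, sloping in below over 4 mm. Passing them through takes 2 to 8 N. All three rings (36 mm) are caught only in the last 1 mm before the shoulder sits on the stack; then the force climbs steeply.
- rack: Fixed rack: base 10 mm thick, column (front face at x = 40 mm), and a level fork plate, 8 mm thick, 56 mm wide, top at z = 138 mm. The slot, 16 mm wide, runs along x: flared mouth at x = -44, open to -x, closed end at x = +7 mm. Nothing is higher but two 2 mm bolt heads. Origin: below the pin's seat, at the base's underside. Its height varies by up to 6 mm.
- rack_seat (a point): Where the pin's origin is when it hangs fully home: on the slot's midline, level with the plate's top (the flange lies on the plate, the sleeve is in the slot, within 1 mm of its closed end). Same axes as the rack.
- tape_electrical: Bystander: small black roll of tape, 53 mm across, 19 mm high, lying between the nest and rack places. Origin: underside centre.
- tape_masking: Bystander (fixed): cream roll of tape, 104 mm across, 25 mm high, behind the work. Origin: underside centre.
- spanner: Bystander (fixed): spanner 189 mm long, lying flat in front of the work. Origin: underside centre.
- tape_measure: Bystander (fixed): yellow tape measure, 38 x 104 x 65 mm, standing behind the work. Origin: underside centre.
- pliers: Bystander (fixed): red-handled pliers 186 mm long, lying flat in front of the work, to the right of the spanner. Origin: underside centre.
Not all that is in view belongs to the job. There is more than one size of the nest; the job needs the smaller.

How it is judged:
On the way, in this order (a step that is already met when the one before it is completed fails the run):
1. the pin is taken out of the rack (horizontal distance between pin and rack above 0.05 m), for 0.1 s.
2. all three rings are lifted clear of the nest on the pin (distance between spacer_low and pin below 0.088 m and distance between spacer_mid and pin below 0.076 m and distance between spacer_top and pin below 0.064 m and z of spacer_low in the frame of nest above 0.07 m), for 0.2 s.
At the end, for the whole second after the job is handed in: The pin hangs upright (within 0.12 rad) and released in the rack, its origin within 7 mm of the rack's seat point, with all three rings caught on it (the undersides of top, middle and bottom ring within 64, 76 and 88 mm of the pin's origin), all at rest (under 0.03 m/s) (distance between spacer_low and pin below 0.088 m and distance between spacer_mid and pin below 0.076 m and distance between spacer_top and pin below 0.064 m and distance between pin and rack_seat below 0.007 m and angle between pin's own z axis and vertical below 0.12 rad and linear speed of each of pin, spacer_low, spacer_mid, spacer_top below 0.03 m/s); the robot touches nothing.
It fails at once if the nest is pressed with more than 30 N (contact force between nest and anything else above 30 N).
It fails at once if the gripper touches a ring (contact force between the fingers and spacer_low above 0.5 N or contact force between the fingers and spacer_mid above 0.5 N or contact force between the fingers and spacer_top above 0.5 N).
It fails at once if the small black roll of tape is moved by more than 20 mm (distance of tape_electrical from where it was at the start of the episode above 0.02 m).
It also fails if it takes over 67 s, if anything falls off the work surface, if the arm or the gripper's body presses on something with over 40 N, if the wrist force passes 120 N, or if a joint passes its speed limit or range.

## Working session

There is one attempt and no reset: what is moved stays moved. The work goes in short steps, Python scripts to look and compute and a shell command to move; the robot and the scene stay as the last step left them, time stands still between calls to the robot, and variables do not carry over. Pictures are saved under pics/ and viewed, at most 10 in all, crops included, and the job is handed in when it is done.

```bash
mkdir -p pics
cat > h.py <<'E'
import numpy as np,cv2
from station import arm
def snap(n,f):
    im=arm.grab_frame(n); cv2.imwrite(f,im[:,:,::-1]); return im
def ray(n,u,v):
    c=arm.get_calibration(n);T=np.array(c["cam_to_world"])
    d=T[:3,:3]@np.array([(u-c["cx"])/c["fx"],(v-c["cy"])/c["fy"],1]);return T[:3,3],d
def atz(n,u,v,z):
    o,d=ray(n,u,v);return o+d*(z-o[2])/d[2]
def proj(n,p):
    c=arm.get_calibration(n);T=np.linalg.inv(np.array(c["cam_to_world"]))
    q=T[:3,:3]@np.array(p)+T[:3,3];return c["fx"]*q[0]/q[2]+c["cx"],c["fy"]*q[1]/q[2]+c["cy"]
def tri(a,b):
    (o1,d1),(o2,d2)=ray("top",*a),ray("side",*b)
    s=np.linalg.lstsq(np.c_[d1,-d2],o2-o1,rcond=None)[0]
    p,q=o1+s[0]*d1,o2+s[1]*d2;return (p+q)/2,np.linalg.norm(p-q)
E
python3 - <<'E'
from h import *
a=snap("top","pics/top0.png");b=snap("side","pics/side0.png")
for n in("top","side"):
    c=arm.get_calibration(n);print(n,c["fx"],c["cx"],c["cy"],np.round(c["cam_to_world"],3).tolist())
s=arm.get_state();print(s)
E
```

```text
top 441.6629020116078 329.07719940244135 195.03054157325016 [[-0.083, -0.973, 0.214, 0.254], [-0.997, 0.082, -0.014, -0.174], [-0.004, -0.214, -0.977, 1.086], [0.0, 0.0, 0.0, 1.0]]
side 492.87304952888377 321.0068195005225 199.17714583596683 [[-0.999, -0.038, 0.021, 0.432], [-0.036, 0.431, -0.902, 0.867], [0.025, -0.901, -0.432, 0.628], [0.0, 0.0, 0.0, 1.0]]
{'t': 0.1, 'q': array([-9.95938035e-01,  3.59309649e-01,  1.11543041e-02, -2.80606560e-04,
       -1.22409107e+00, -2.88090012e-01]), 'qd': array([-0.00015139, -0.00217457,  0.00155673, -0.00042919,  0.00141494,
        0.00081325]), 'joint_efforts': array([-1.51527587e-03, -5.84163880e+01,  2.93750328e+01,  7.01551124e+00,
        1.01531067e-02, -7.89420778e-05]), 'eef_pos': array([ 0.19076477, -0.64703511,  0.2257267 ]), 'ee_rot': array([ 3.14012737e+00, -1.59102732e-04, -2.85491980e+00]), 'force': array([ 0.68317921, -0.2824781 , -0.26351139]), 'moment': array([ 0.01314173, -0.00856143, -0.02433523]), 'gripper_force': 0.0, 'width': 0.08773763849765846}
```

View pics/top0.png

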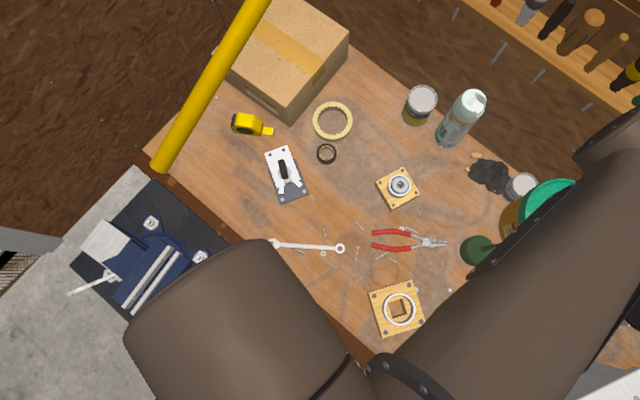

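View pics/side0.png

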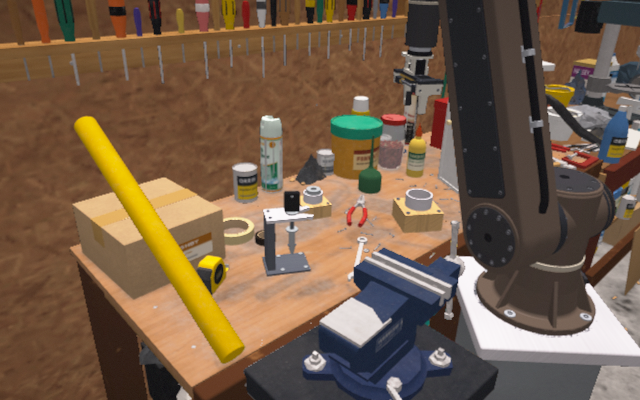

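Top image: two nest candidates, at (400,186) (small, with rings in it) and (399,309) (larger, empty). The one at (400,186) fits, being the smaller and holding the rings. The pin hangs in the white rack at about (284,170), and the small tape is at (326,154). In the side image, the rack is at (290,215) and the nest at (313,197). A yellow pole leans in on the left. Next I'll check enlarged crops.

Run:
```python
from h import *
a=cv2.imread("pics/top0.png");b=cv2.imread("pics/side0.png")
def cr(i,x,y,w,h,k): return cv2.resize(i[y:y+h,x:x+w],None,fx=k,fy=k,interpolation=cv2.INTER_CUBIC)
A=cr(a,255,140,66,66,6);B=cr(a,367,153,66,66,6)
C=cr(b,255,180,132,100,6)[:600-0]
cv2.imwrite("pics/c1.png",np.hstack([A,B])); cv2.imwrite("pics/c2.png",C)
```

```text
(no output)
```

View pics/c1.png

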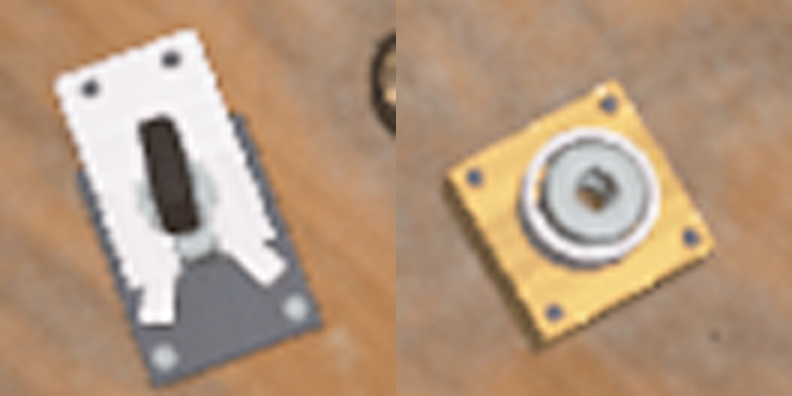

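View pics/c2.png

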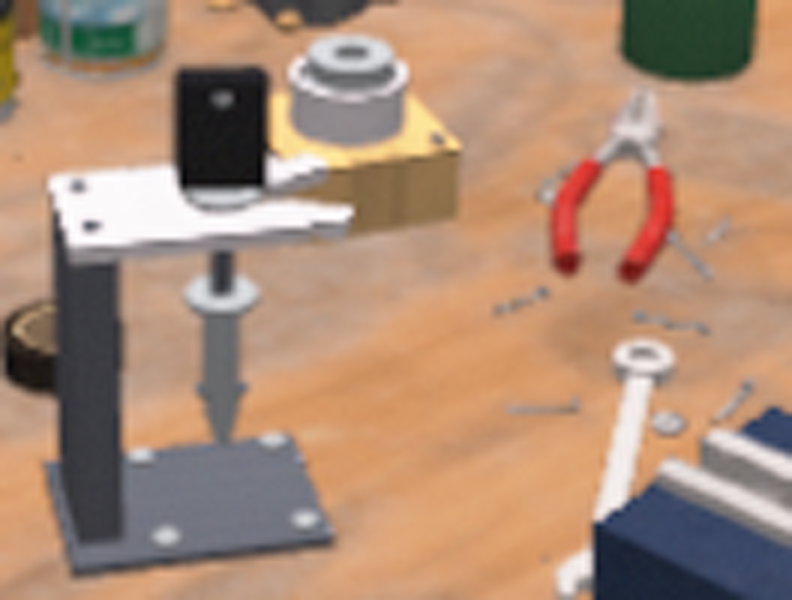

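The crops confirm it: three rings in the small nest (ring top at about top (400.5,184), side (313,189)). In the side view the pin's stem, shoulder and jaws hang below the fork. The rack mouth points back toward the robot. Next I'll fit the poses.

```bash
cat >> h.py <<'E'
from scipy.optimize import least_squares,minimize
def boxpts(x,y,z,yaw,bx):
    P=np.array([[a,b,c] for a in bx[0] for b in bx[1] for c in bx[2]])
    c,s=np.cos(yaw),np.sin(yaw);R=np.array([[c,-s,0],[s,c,0],[0,0,1]]);return P@R.T+[x,y,z]
E
python3 - <<'E'
from h import *
t=lambda *L:[((u+.5)/6-.5+255,(v+.5)/6-.5+140) for u,v in L]
s=lambda *L:[((u+.5)/6-.5+255,(v+.5)/6-.5+180) for u,v in L]
# rear-left(+y), rear-right(-y), front +y, front -y
T=t((57,82),(192,30),(138,322),(286,263)); S=s((68,240),(50,180),(352,209),(326,160))
def f(p):
    x,y,z,w,L=p;c,sn=np.cos(w),np.sin(w);r=[]
    for (a,b),q,g in zip([(L,.028),(L,-.028),(-.044,.028),(-.044,-.028)],T,S):
        P=[x+c*a-sn*b,y+sn*a+c*b,z]
        r+=list(np.array(proj("top",P))-q)+list(np.array(proj("side",P))-g)
    return r
o=least_squares(f,[.6,-.07,.138,.3,.06]);print("rack",o.x.round(4),np.degrees(o.x[3]),np.round(o.fun,1))
# handle silhouettes
ims={n:cv2.imread(f"pics/{n}0.png") for n in("top","side")}
roi={"top":(270,150,30,32),"side":(280,185,24,30)}
K=8;M={}
for n,(x,y,w,h) in roi.items():
    g=cv2.resize(ims[n][y:y+h,x:x+w],None,fx=K,fy=K,interpolation=cv2.INTER_CUBIC).max(2)
    m=(g<80).astype(np.uint8);k,l,st,_=cv2.connectedComponentsWithStats(m);i=1+st[1:,4].argmax();M[n]=(l==i).astype(np.uint8);print(n,st[i])
def cost(p):
    c=0
    for n,(x,y,w,h) in roi.items():
        P=boxpts(*p,((-.017,.017),(-.007,.007),(.004,.05)))
        q=np.array([proj(n,a) for a in P]);q=((q+.5-[x,y])*K-.5)
        hull=cv2.convexHull((q*16).astype(np.float32)).astype(np.int32)
        m=np.zeros_like(M[n]);cv2.fillConvexPoly(m,hull,1,shift=4)
        c+=(m!=M[n]).sum()/M[n].sum()
    return c
best=min((minimize(cost,[o.x[0],o.x[1],o.x[2],w],method="Nelder-Mead",options=dict(initial_simplex=np.array([[o.x[0],o.x[1],o.x[2],w]]*5)+np.vstack([np.zeros(4),np.diag([.006,.006,.006,.15])]))) for w in np.arange(-.2,.8,.2)),key=lambda r:r.fun)
print("pin",best.x.round(4),np.degrees(best.x[3]),best.fun)
tt=lambda u,v:((u+.5)/6-.5+367,(v+.5)/6-.5+153)
print("ring",tri(tt(201,187),s((350,53))[0]),"rim",tri(tt(193,192),s((350,74))[0]))
# nest-block yaw irrelevant; tape
print("tape",atz("top",326,154,.01))
# stem: shoulder underside etc in side view, on the pin axis
for v in (298,310,385,398,438):
    oo,d=ray("side",*s((222,v))[0]);k=(best.x[1]-oo[1])/d[1];print(v,(oo+k*d).round(4))
E
```

```text
rack [ 0.5228 -0.0913  0.1348  0.2766  0.0566] 15.845790763987333 [-0.6  0.3 -0.2  0.4  0.4  0.7 -0.7 -1.3  0.6  1.2 -1.1  1.3 -0.2  2.3
 -2.3 -1.8]
top [  69   80   75  151 6715]
side [   36    51   121   161 17929]Traceback (most recent call last):
  File "<stdin>", line 29, in <module>
  File "<stdin>", line 29, in <genexpr>
    res = _minimize_neldermead(fun, x0, args, callback, bounds=bounds,
                               **options)
    fsim[j] = func(sim[j])
              ~~~~^^^^^^^^
    fx = function(np.copy(x), *(wrapper_args + args))
  File "<stdin>", line 24, in cost
  File "h.py", line 11, in proj
    c=arm.get_calibration(n);T=np.linalg.inv(np.array(c["cam_to_world"]))
ValueError: time passes only in moves, steps and waits
```

```bash
sed -i 's/^from station import arm/from station import arm\nimport functools,types/; s/^def snap/CAL={n:{k:np.array(v) for k,v in arm.get_calibration(n).items()} for n in("top","side")}\ndef snap/; s/arm.get_calibration(n);T/CAL[n];T/' h.py
cat > fit.py <<'E'
from h import *
def cost_fn(files,roi,thr=80,K=8):
    M={}
    for n,(x,y,w,h) in roi.items():
        g=cv2.resize(cv2.imread(files[n])[y:y+h,x:x+w],None,fx=K,fy=K,interpolation=cv2.INTER_CUBIC).max(2)
        m=(g<thr).astype(np.uint8);k,l,st,_=cv2.connectedComponentsWithStats(m);M[n]=(l==1+st[1:,4].argmax()).astype(np.uint8)
    def cost(p):
        c=0
        for n,(x,y,w,h) in roi.items():
            P=boxpts(*p,((-.017,.017),(-.007,.007),(.004,.05)))
            q=(np.array([proj(n,a) for a in P])+.5-[x,y])*K-.5
            m=np.zeros_like(M[n]);cv2.fillConvexPoly(m,cv2.convexHull((q*16).astype(np.float32)).astype(np.int32),1,shift=4)
            c+=(m!=M[n]).sum()/M[n].sum()
        return c
    return cost
E
python3 - <<'E'
from fit import *
cost=cost_fn({"top":"pics/top0.png","side":"pics/side0.png"},{"top":(270,150,30,32),"side":(280,185,24,30)})
b=None
for w in np.arange(-.2,.8,.2):
    x0=np.array([.5228,-.0913,.1348,w]);r=minimize(cost,x0,method="Nelder-Mead",options=dict(initial_simplex=np.vstack([x0,x0+np.diag([.006,.006,.006,.15])])))
    print(r.x.round(4),np.degrees(r.x[3]).round(1),round(r.fun,3))
    if b is None or r.fun<b.fun:b=r
t=lambda u,v:((u+.5)/6-.5+255,(v+.5)/6-.5+140)
s=lambda u,v:((u+.5)/6-.5+255,(v+.5)/6-.5+180)
z=.136
for n,a in (("+y edge",((57,82),(128,285))),("-y edge",((192,30),(271,238))),("rear",((192,30),(57,82)))):
    P,Q=[atz("top",*t(*k),z) for k in a];print(n,P.round(4),Q.round(4),np.degrees(np.arctan2(*(P-Q)[1::-1])).round(1))
P,Q=[atz("side",*s(*k),z) for k in ((68,240),(352,209))];print("side+y",P.round(4),Q.round(4),np.degrees(np.arctan2(*(P-Q)[1::-1])))
tt=lambda u,v:((u+.5)/6-.5+367,(v+.5)/6-.5+153)
print("ring",tri(tt(201,187),s(350,53)),"rim",tri(tt(193,192),s(350,74)))
print("tape",atz("top",326,154,.01))
for v in (298,310,385,398,438):
    oo,d=ray("side",*s(222,v));print(v,(oo+d*(b.x[1]-oo[1])/d[1]).round(4))
E
```

```text
[ 0.5207 -0.0928  0.1316  0.2629] 15.1 0.667
[ 0.5207 -0.0928  0.1312  0.2653] 15.2 0.668
[ 0.5207 -0.0929  0.1318  0.2644] 15.1 0.667
[ 0.5204 -0.0929  0.1328  0.2615] 15.0 0.672
[ 0.5209 -0.0928  0.1311  0.2598] 14.9 0.667
+y edge [ 0.5699 -0.0505  0.136 ] [ 0.4896 -0.0725  0.136 ] 15.4
-y edge [ 0.5861 -0.1022  0.136 ] [ 0.503  -0.1263  0.136 ] 16.2
rear [ 0.5861 -0.1022  0.136 ] [ 0.5699 -0.0505  0.136 ] -72.6
side+y [ 0.5692 -0.0484  0.136 ] [ 0.4707 -0.0805  0.136 ] 18.07534155820914
ring (array([ 0.48650621, -0.35804742,  0.07254868]), np.float64(0.004639006349928942)) rim (array([ 0.48659962, -0.35635425,  0.06290838]), np.float64(0.005377952317190572))
tape [ 0.59660624 -0.1910095   0.01      ]
298 [ 0.5188 -0.0928  0.0903]
310 [ 0.5188 -0.0928  0.0852]
385 [ 0.5189 -0.0928  0.0528]
398 [ 0.5189 -0.0928  0.0471]
438 [ 0.5189 -0.0928  0.0294]
```

```bash
python3 - <<'E'
from h import *
print(tri((160,166),(230,348)),tri((253,0),(85,125)))
for z in (.3,.5,.7): print(z,atz("top",160,166,z).round(2),atz("top",250,5,z).round(2),atz("side",230,348,z).round(2),atz("side",88,125,z).round(2))
E
python3 -m crank '[{"dx":0.03,"dy":0.05,"dz":0.03},{"dx":0.05,"dy":0.085,"dz":0.03},{"dx":0.07,"dy":0.12,"dz":0.03},{"dx":0.09,"dy":0.155,"dz":0.03},{"dx":0.11,"dy":0.185,"dz":0.03}]' 60
```

```text
(array([0.59494276, 0.2231728 , 0.03004121]), np.float64(0.0022008953459712053)) (array([ 0.8866314 , -0.05463287,  0.30569707]), np.float64(0.08312879942060711))
0.3 [0.51 0.12 0.3 ] [ 0.83 -0.06  0.3 ] [0.52 0.51 0.3 ] [ 0.96 -0.14  0.3 ]
0.5 [0.44 0.05 0.5 ] [ 0.68 -0.09  0.5 ] [0.47 0.73 0.5 ] [0.64 0.47 0.5 ]
0.7 [ 0.38 -0.03  0.7 ] [ 0.54 -0.12  0.7 ] [0.41 0.95 0.7 ] [0.32 1.09 0.7 ]invalid input at $[0]: expected keys dx, dy, dz, twist, grip
```

```bash
python3 -m crank '[{"dx":0.02,"dy":0.034,"dz":0.01,"twist":0,"grip":1},{"dx":0.04,"dy":0.068,"dz":0.02,"twist":0,"grip":1},{"dx":0.06,"dy":0.102,"dz":0.03,"twist":0,"grip":1},{"dx":0.08,"dy":0.136,"dz":0.03,"twist":0,"grip":1},{"dx":0.1,"dy":0.17,"dz":0.03,"twist":0,"grip":1}]' 60
python3 -m crank '[{"dx":0.02,"dy":0.034,"dz":0,"twist":0,"grip":1},{"dx":0.04,"dy":0.068,"dz":0,"twist":0,"grip":1},{"dx":0.06,"dy":0.102,"dz":0,"twist":0,"grip":1},{"dx":0.08,"dy":0.136,"dz":0,"twist":0,"grip":1},{"dx":0.1,"dy":0.17,"dz":0,"twist":0,"grip":1}]' 60
python3 -m crank '[{"dx":0.02,"dy":0.034,"dz":0,"twist":0,"grip":1},{"dx":0.04,"dy":0.068,"dz":0,"twist":0,"grip":1},{"dx":0.06,"dy":0.102,"dz":0,"twist":0,"grip":1},{"dx":0.08,"dy":0.136,"dz":0,"twist":0,"grip":1},{"dx":0.1,"dy":0.17,"dz":0,"twist":0,"grip":1}]' 60
```

```text
t: 0.52
eef_pos: [0.2915, -0.476, 0.2568]
ee_rot: [-3.141, 0.0, -2.855]
force: [0.5, 0.6, -0.1]
width: 0.0878
gripper_force: 0.0
t: 0.93
eef_pos: [0.3913, -0.3055, 0.2565]
ee_rot: [3.142, 0.0, -2.855]
force: [0.2, 0.0, -0.2]
width: 0.0876
gripper_force: 0.0
t: 1.35
eef_pos: [0.4913, -0.1354, 0.2566]
ee_rot: [3.141, 0.0, -2.855]
force: [0.2, -0.8, -0.5]
width: 0.0874
gripper_force: 0.0
```

```bash
python3 -m crank '[{"dx":0.01,"dy":0.015,"dz":0,"twist":-0.5,"grip":1},{"dx":0.02,"dy":0.03,"dz":0,"twist":-0.5,"grip":1},{"dx":0.03,"dy":0.043,"dz":-0.02,"twist":-0.5,"grip":1},{"dx":0.03,"dy":0.043,"dz":-0.045,"twist":-0.5,"grip":1},{"dx":0.03,"dy":0.043,"dz":-0.06,"twist":-0.5,"grip":1}]' 60
python3 - <<'E'
from h import *
b=snap("side","pics/side1.png");a=snap("top","pics/top1.png")
p=arm.get_state()["eef_pos"];u=proj("side",p);print(p,u,proj("top",p))
def cr(i,u,v,w,h,k): u,v=int(u-w/2),int(v-h/2);print(u,v);return cv2.resize(i[v:v+h,u:u+w,::-1],None,fx=k,fy=k,interpolation=cv2.INTER_CUBIC)
cv2.imwrite("pics/c3.png",np.hstack([cr(b,u[0],u[1]+10,80,110,5),cr(a,285,165,80,110,5)]))
E
```

```text
t: 1.77
eef_pos: [0.5203, -0.0933, 0.1941]
ee_rot: [3.141, -0.002, -2.862]
force: [-1.1, -0.0, -0.7]
width: 0.0877
gripper_force: 0.0
[ 0.518976   -0.09415213  0.1935846 ] (np.float64(291.55942868237105), np.float64(186.75262014417584)) (np.float64(282.07659960440776), np.float64(166.30212877774557))
251 141
245 110
```

View pics/c3.png

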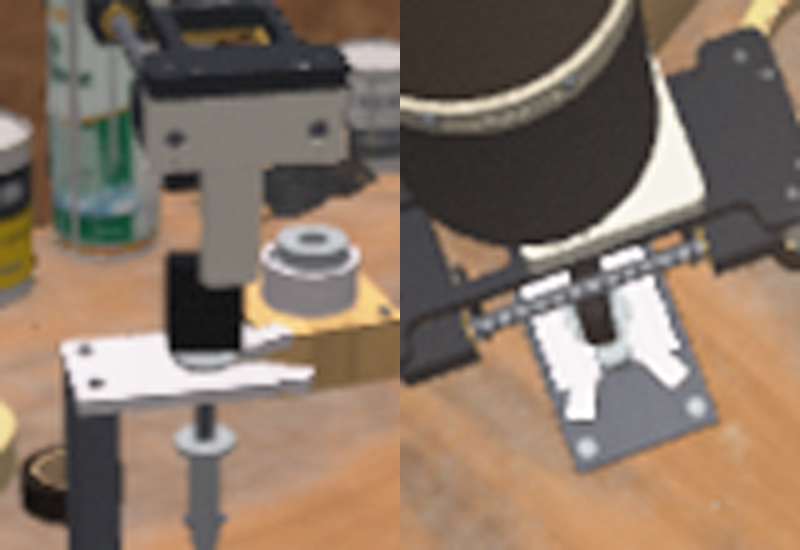

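The crop shows the fingers lined up over the handle: handle centre at side u≈292, TCP predicted at 291.6, fingertips at v≈197.6. Next is the height check using the fingertip.

Run:
```python
from h import *
p=np.array([0.5190,-0.0942,.1936]);n=np.array([-np.sin(.275),np.cos(.275),0])
for d in (.044,.05,.065): print(d,proj("side",p+n*d),proj("top",p+n*d))
c=p.copy()
for z in (.180,.184,.188,.192): 
    q=c.copy();q[2]=z;print(z,proj("side",q+n*.007),proj("side",q-n*.007))
```

```text
0.044 (np.float64(295.485541500264), np.float64(195.3283278907649)) (np.float64(262.22965414391365), np.float64(173.4035196652452))
0.05 (np.float64(296.0453174328575), np.float64(196.5504706807199)) (np.float64(259.50984291024946), np.float64(174.37767987955817))
0.065 (np.float64(297.47044045514366), np.float64(199.66190103181856)) (np.float64(252.69922786543307), np.float64(176.81705145415208))
0.18 (np.float64(292.15626483093945), np.float64(193.84528189647565)) (np.float64(290.956292407549), np.float64(191.15918561278522))
0.184 (np.float64(292.15649554962096), np.float64(192.1508126567275)) (np.float64(290.9545761057222), np.float64(189.47979263609727))
0.188 (np.float64(292.1567270259066), np.float64(190.45077933798103)) (np.float64(290.95285423284963), np.float64(187.79494841827113))
0.192 (np.float64(292.1569592635342), np.float64(188.74515448926144)) (np.float64(290.95112676176217), np.float64(186.10462637440028))
```

```bash
python3 -m crank '[{"dx":0,"dy":0,"dz":-0.015,"twist":0,"grip":1},{"dx":0,"dy":0,"dz":-0.03,"twist":0,"grip":1},{"dx":0,"dy":0,"dz":-0.045,"twist":0,"grip":1},{"dx":0,"dy":0,"dz":-0.05,"twist":0,"grip":1},{"dx":0,"dy":0,"dz":-0.05,"twist":0,"grip":1}]' 60
```

```text
t: 2.28
eef_pos: [0.5205, -0.0947, 0.1463]
ee_rot: [3.142, -0.001, -2.864]
force: [0.3, 0.3, 0.2]
width: 0.0879
gripper_force: 0.0
```

```bash
python3 -m crank '[{"dx":0,"dy":0,"dz":-0.004,"twist":0,"grip":0},{"dx":0,"dy":0,"dz":-0.004,"twist":0,"grip":-0.5},{"dx":0,"dy":0,"dz":-0.004,"twist":0,"grip":-1},{"dx":0,"dy":0,"dz":-0.004,"twist":0,"grip":-1},{"dx":0,"dy":0,"dz":-0.004,"twist":0,"grip":-1}]' 15
python3 -m crank '[{"dx":0,"dy":0,"dz":-0.004,"twist":0,"grip":-1},{"dx":0,"dy":0,"dz":0,"twist":0,"grip":-1},{"dx":0,"dy":0,"dz":0,"twist":0,"grip":-1},{"dx":0,"dy":0,"dz":0,"twist":0,"grip":-1},{"dx":0,"dy":0,"dz":0,"twist":0,"grip":-1}]' 15
```

```text
t: 2.7
eef_pos: [0.5212, -0.0944, 0.1431]
ee_rot: [-3.141, 0.001, -2.863]
force: [0.3, 0.6, -1.1]
width: 0.0597
gripper_force: 0.0
t: 3.12
eef_pos: [0.521, -0.0944, 0.1427]
ee_rot: [-3.142, 0.0, -2.864]
force: [-0.3, 0.6, -0.0]
width: 0.0264
gripper_force: 0.0
```

```bash
for i in 1 ; do python3 -m crank '[{"dx":0,"dy":0,"dz":0,"twist":0,"grip":-1},{"dx":0,"dy":0,"dz":0,"twist":0,"grip":-1},{"dx":0,"dy":0,"dz":0,"twist":0,"grip":-1},{"dx":0,"dy":0,"dz":0,"twist":0,"grip":-1},{"dx":0,"dy":0,"dz":0,"twist":0,"grip":-1}]' 15; done
python3 -m crank '[{"dx":0,"dy":0,"dz":0,"twist":0,"grip":-1},{"dx":0,"dy":0,"dz":0,"twist":0,"grip":-1},{"dx":0,"dy":0,"dz":0,"twist":0,"grip":-1},{"dx":0,"dy":0,"dz":0,"twist":0,"grip":-1},{"dx":0,"dy":0,"dz":0,"twist":0,"grip":-1}]' 60
```

```text
t: 3.53
eef_pos: [0.5208, -0.0944, 0.1425]
ee_rot: [3.141, -0.0, -2.864]
force: [-0.9, 0.1, 0.2]
width: 0.0141
gripper_force: 15.0
t: 3.95
eef_pos: [0.5209, -0.0944, 0.1425]
ee_rot: [3.142, -0.0, -2.864]
force: [-1.3, 0.7, 0.1]
width: 0.0137
gripper_force: 60.0
```

```bash
python3 -m crank '[{"dx":0,"dy":0,"dz":0.002,"twist":0,"grip":-1},{"dx":0,"dy":0,"dz":0.004,"twist":0,"grip":-1},{"dx":-0.005,"dy":-0.0014,"dz":0.004,"twist":0,"grip":-1},{"dx":-0.01,"dy":-0.0028,"dz":0.004,"twist":0,"grip":-1},{"dx":-0.015,"dy":-0.0042,"dz":0.004,"twist":0,"grip":-1}]' 60
python3 -m crank '[{"dx":-0.006,"dy":-0.0017,"dz":0,"twist":0,"grip":-1},{"dx":-0.012,"dy":-0.0034,"dz":0,"twist":0,"grip":-1},{"dx":-0.018,"dy":-0.0051,"dz":0,"twist":0,"grip":-1},{"dx":-0.024,"dy":-0.0068,"dz":0,"twist":0,"grip":-1},{"dx":-0.03,"dy":-0.0085,"dz":0,"twist":0,"grip":-1}]' 60
```

```text
t: 4.37
eef_pos: [0.5051, -0.0988, 0.1464]
ee_rot: [3.141, -0.0, -2.864]
force: [0.1, 0.3, -1.8]
width: 0.0139
gripper_force: 60.0
t: 4.78
eef_pos: [0.4752, -0.1073, 0.1466]
ee_rot: [-3.142, 0.0, -2.864]
force: [-0.6, -0.1, -1.2]
width: 0.0135
gripper_force: 60.0
```

```bash
python3 -m crank '[{"dx":-0.012,"dy":-0.0034,"dz":0,"twist":0,"grip":-1},{"dx":-0.024,"dy":-0.0068,"dz":0,"twist":0,"grip":-1},{"dx":-0.034,"dy":-0.0095,"dz":0,"twist":0,"grip":-1},{"dx":-0.034,"dy":-0.0095,"dz":0.025,"twist":0,"grip":-1},{"dx":-0.034,"dy":-0.0095,"dz":0.05,"twist":0,"grip":-1}]' 60
python3 -m crank '[{"dx":0,"dy":0,"dz":0.025,"twist":0,"grip":-1},{"dx":0.008,"dy":-0.035,"dz":0.035,"twist":0,"grip":-1},{"dx":0.016,"dy":-0.07,"dz":0.035,"twist":0,"grip":-1},{"dx":0.022,"dy":-0.105,"dz":0.035,"twist":0,"grip":-1},{"dx":0.028,"dy":-0.14,"dz":0.035,"twist":0,"grip":-1}]' 60
python3 -m crank '[{"dx":0.007,"dy":-0.035,"dz":0,"twist":0,"grip":-1},{"dx":0.013,"dy":-0.07,"dz":0,"twist":0,"grip":-1},{"dx":0.0175,"dy":-0.1,"dz":0,"twist":0,"grip":-1},{"dx":0.0175,"dy":-0.1,"dz":0,"twist":0,"grip":-1},{"dx":0.0175,"dy":-0.1,"dz":0,"twist":0,"grip":-1}]' 60
python3 - <<'E'
from h import *
b=snap("side","pics/side2.png");a=snap("top","pics/top2.png")
p=arm.get_state()["eef_pos"];u=proj("side",p);w=proj("top",p);print(p,u,w)
def cr(i,u,v,w,h,k): u,v=int(u-w/2),int(v-h/2);print(u,v);return cv2.resize(i[v:v+h,u:u+w,::-1],None,fx=k,fy=k,interpolation=cv2.INTER_CUBIC)
cv2.imwrite("pics/c4.png",np.hstack([cr(b,u[0],u[1]+25,66,90,6),cr(a,400,185,66,90,6)]))
E
```

```text
t: 5.2
eef_pos: [0.4393, -0.1171, 0.1962]
ee_rot: [3.141, -0.003, -2.864]
force: [1.4, 0.8, -1.8]
width: 0.014
gripper_force: 60.0
t: 5.62
eef_pos: [0.4694, -0.2579, 0.2321]
ee_rot: [-3.141, 0.001, -2.863]
force: [0.3, 0.7, -2.1]
width: 0.0137
gripper_force: 60.0
t: 6.03
eef_pos: [0.4862, -0.3579, 0.2306]
ee_rot: [3.14, -0.001, -2.866]
force: [-0.7, 0.7, -2.4]
width: 0.0138
gripper_force: 60.0
[ 0.48653509 -0.35629848  0.2312678 ] (np.float64(313.13431242013877), np.float64(132.5805346733901)) (np.float64(411.34666447985694), np.float64(166.05436386626772))
280 112
367 140
```

View pics/c4.png

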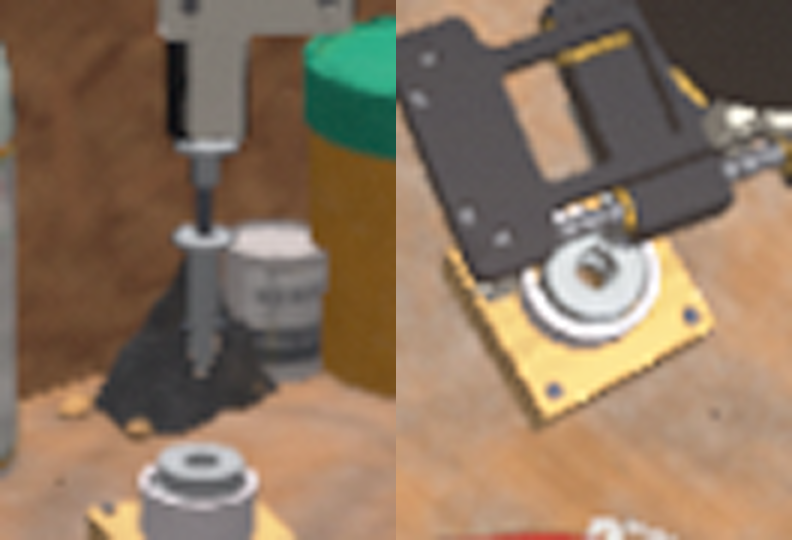

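Run:
```python
from h import *
for z in (.070,.074,.078): print(z,atz("top",400.4,184.3,z).round(4),atz("top",399.2,185,z-.01).round(4),atz("side",*((204.5)/6+280-.5,(461.5)/6+112-.5),z).round(4))
x,y=.4865,-.3563
for z in (.05,.074,.115,.12,.125,.18,.185): print(z,np.round(proj("side",(x,y,z)),2))
print("tip",203.5/6+279.5,375.5/6+111.5,"hole",204.5/6+279.5,461.5/6+111.5,"sh",240.5/6+111.5)
```

```text
0.07 [ 0.4881 -0.3594  0.07  ] [ 0.4889 -0.3581  0.06  ] [ 0.4826 -0.3625  0.07  ]
0.074 [ 0.4872 -0.3586  0.074 ] [ 0.488  -0.3574  0.064 ] [ 0.4823 -0.3536  0.074 ]
0.078 [ 0.4862 -0.3579  0.078 ] [ 0.4871 -0.3567  0.068 ] [ 0.4819 -0.3448  0.078 ]
0.05 [311.93 195.92]
0.074 [312.08 187.96]
0.115 [312.35 174.07]
0.12 [312.38 172.35]
0.125 [312.41 170.62]
0.18 [312.79 151.27]
0.185 [312.82 149.48]
tip 313.4166666666667 174.08333333333334 hole 313.5833333333333 188.41666666666669 sh 151.58333333333334
```

```bash
python3 -m crank '[{"dx":-0.001,"dy":-0.002,"dz":-0.01,"twist":0,"grip":-1},{"dx":-0.001,"dy":-0.002,"dz":-0.02,"twist":0,"grip":-1},{"dx":-0.001,"dy":-0.002,"dz":-0.03,"twist":0,"grip":-1},{"dx":-0.001,"dy":-0.002,"dz":-0.033,"twist":0,"grip":-1},{"dx":-0.001,"dy":-0.002,"dz":-0.033,"twist":0,"grip":-1}]' 60
python3 - <<'E'
from h import *
s=[]
b=snap("side","pics/side3.png");a=snap("top","pics/top3.png")
for i in range(4): arm.grab_frame("side");s.append(arm.get_state()["eef_pos"])
print(np.round(s,4))
def cr(i,u,v,w,h,k): u,v=int(u-w/2),int(v-h/2);print(u,v);return cv2.resize(i[v:v+h,u:u+w,::-1],None,fx=k,fy=k,interpolation=cv2.INTER_CUBIC)
cv2.imwrite("pics/c5.png",np.hstack([cr(b,313,180,40,60,10),cr(a,400,185,40,60,10)]))
E
```

```text
t: 6.55
eef_pos: [0.4857, -0.3578, 0.1969]
ee_rot: [3.14, -0.002, -2.863]
force: [-0.1, 0.1, -2.1]
width: 0.0138
gripper_force: 60.0
[[ 0.4867 -0.3586  0.1988]
 [ 0.4868 -0.3587  0.199 ]
 [ 0.4868 -0.3587  0.1991]
 [ 0.4867 -0.3587  0.199 ]]
293 150
380 155
```

View pics/c5.png

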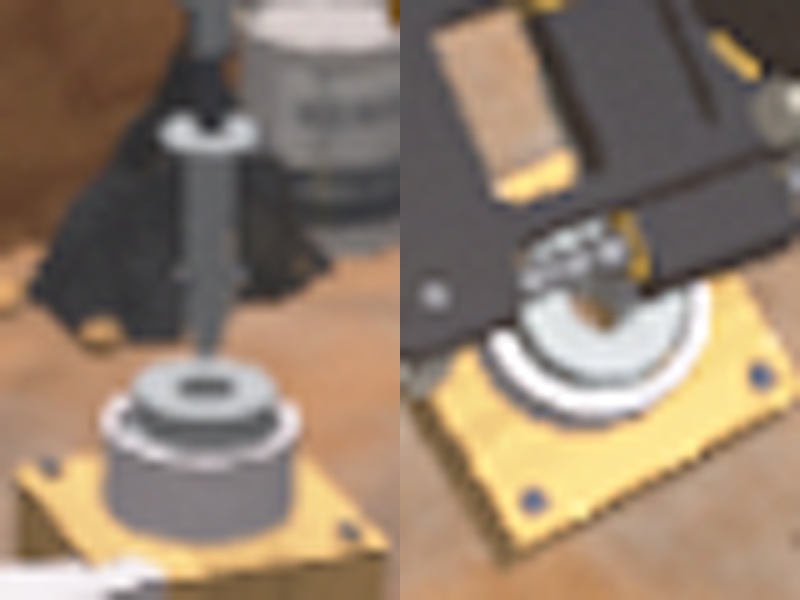

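Side crop: the pin tip at crop (205,352) is right over the hole at (207,386). The top view is consistent with this. Going down by feel.

```bash
python3 -m crank '[{"dx":0,"dy":0,"dz":-0.003,"twist":0,"grip":-1},{"dx":0,"dy":0,"dz":-0.006,"twist":0,"grip":-1},{"dx":0,"dy":0,"dz":-0.009,"twist":0,"grip":-1},{"dx":0,"dy":0,"dz":-0.012,"twist":0,"grip":-1},{"dx":0,"dy":0,"dz":-0.012,"twist":0,"grip":-1}]' 60
```

```text
t: 7.27
eef_pos: [0.486, -0.3584, 0.1856]
ee_rot: [3.141, -0.001, -2.864]
force: [-0.1, -0.2, -2.7]
width: 0.0137
gripper_force: 60.0
```

```bash
python3 -m crank '[{"dx":0,"dy":0,"dz":-0.0015,"twist":0,"grip":-1},{"dx":0,"dy":0,"dz":-0.003,"twist":0,"grip":-1},{"dx":0,"dy":0,"dz":-0.0045,"twist":0,"grip":-1},{"dx":0,"dy":0,"dz":-0.006,"twist":0,"grip":-1},{"dx":0,"dy":0,"dz":-0.006,"twist":0,"grip":-1}]' 60
```

```text
t: 7.68
eef_pos: [0.4863, -0.3585, 0.1802]
ee_rot: [3.141, -0.0, -2.864]
force: [0.2, -1.0, -2.8]
width: 0.0136
gripper_force: 60.0
```

```bash
python3 -m crank '[{"dx":0,"dy":0,"dz":-0.0015,"twist":0,"grip":-1},{"dx":0,"dy":0,"dz":-0.003,"twist":0,"grip":-1},{"dx":0,"dy":0,"dz":-0.0045,"twist":0,"grip":-1},{"dx":0,"dy":0,"dz":-0.006,"twist":0,"grip":-1},{"dx":0,"dy":0,"dz":-0.006,"twist":0,"grip":-1}]' 60
```

```text
t: 8.1
eef_pos: [0.4862, -0.3585, 0.1742]
ee_rot: [3.141, -0.0, -2.864]
force: [-0.1, -0.7, -1.8]
width: 0.0135
gripper_force: 60.0
```

```bash
python3 -m crank '[{"dx":0,"dy":0,"dz":-0.0015,"twist":0,"grip":-1},{"dx":0,"dy":0,"dz":-0.003,"twist":0,"grip":-1},{"dx":0,"dy":0,"dz":-0.0045,"twist":0,"grip":-1},{"dx":0,"dy":0,"dz":-0.006,"twist":0,"grip":-1},{"dx":0,"dy":0,"dz":-0.006,"twist":0,"grip":-1}]' 60
```

```text
t: 8.52
eef_pos: [0.4863, -0.3585, 0.1681]
ee_rot: [3.141, -0.0, -2.864]
force: [-0.5, -0.8, -1.4]
width: 0.0135
gripper_force: 60.0
```

```bash
python3 -m crank '[{"dx":0,"dy":0,"dz":-0.0015,"twist":0,"grip":-1},{"dx":0,"dy":0,"dz":-0.003,"twist":0,"grip":-1},{"dx":0,"dy":0,"dz":-0.0045,"twist":0,"grip":-1},{"dx":0,"dy":0,"dz":-0.006,"twist":0,"grip":-1},{"dx":0,"dy":0,"dz":-0.006,"twist":0,"grip":-1}]' 60
```

```text
t: 8.93
eef_pos: [0.4874, -0.3593, 0.1643]
ee_rot: [-3.139, 0.002, -2.863]
force: [-0.7, 1.5, 8.4]
width: 0.0134
gripper_force: 60.0
```

```bash
python3 -m crank '[{"dx":0,"dy":0,"dz":-0.0015,"twist":0,"grip":-1},{"dx":0,"dy":0,"dz":-0.003,"twist":0,"grip":-1},{"dx":0,"dy":0,"dz":-0.0045,"twist":0,"grip":-1},{"dx":0,"dy":0,"dz":-0.006,"twist":0,"grip":-1},{"dx":0,"dy":0,"dz":-0.006,"twist":0,"grip":-1}]' 60
```

```text
t: 9.35
eef_pos: [0.486, -0.3583, 0.1557]
ee_rot: [3.141, -0.001, -2.864]
force: [0.4, 0.3, -2.1]
width: 0.014
gripper_force: 60.0
```

```bash
python3 -m crank '[{"dx":0,"dy":0,"dz":-0.0015,"twist":0,"grip":-1},{"dx":0,"dy":0,"dz":-0.003,"twist":0,"grip":-1},{"dx":0,"dy":0,"dz":-0.0045,"twist":0,"grip":-1},{"dx":0,"dy":0,"dz":-0.006,"twist":0,"grip":-1},{"dx":0,"dy":0,"dz":-0.006,"twist":0,"grip":-1}]' 60
```

```text
t: 9.77
eef_pos: [0.4866, -0.3587, 0.1507]
ee_rot: [-3.141, 0.0, -2.863]
force: [-0.4, -0.3, -2.5]
width: 0.0135
gripper_force: 60.0
```

```bash
python3 -m crank '[{"dx":0,"dy":0,"dz":-0.0015,"twist":0,"grip":-1},{"dx":0,"dy":0,"dz":-0.003,"twist":0,"grip":-1},{"dx":0,"dy":0,"dz":-0.0045,"twist":0,"grip":-1},{"dx":0,"dy":0,"dz":-0.006,"twist":0,"grip":-1},{"dx":0,"dy":0,"dz":-0.006,"twist":0,"grip":-1}]' 60
```

```text
t: 10.18
eef_pos: [0.4861, -0.3585, 0.1439]
ee_rot: [3.141, -0.001, -2.864]
force: [-0.5, 0.5, -1.3]
width: 0.0134
gripper_force: 60.0
```

```bash
python3 -m crank '[{"dx":0,"dy":0,"dz":-0.001,"twist":0,"grip":-1},{"dx":0,"dy":0,"dz":-0.002,"twist":0,"grip":-1},{"dx":0,"dy":0,"dz":-0.003,"twist":0,"grip":-1},{"dx":0,"dy":0,"dz":-0.004,"twist":0,"grip":-1},{"dx":0,"dy":0,"dz":-0.004,"twist":0,"grip":-1}]' 60
```

```text
t: 10.6
eef_pos: [0.4865, -0.3588, 0.1409]
ee_rot: [-3.141, 0.0, -2.863]
force: [-0.9, -0.2, 1.6]
width: 0.0139
gripper_force: 60.0
```

```bash
python3 -m crank '[{"dx":0,"dy":0,"dz":-0.001,"twist":0,"grip":-1},{"dx":0,"dy":0,"dz":-0.002,"twist":0,"grip":-1},{"dx":0,"dy":0,"dz":-0.003,"twist":0,"grip":-1},{"dx":0,"dy":0,"dz":-0.004,"twist":0,"grip":-1},{"dx":0,"dy":0,"dz":-0.004,"twist":0,"grip":-1}]' 60
```

```text
t: 11.02
eef_pos: [0.4864, -0.3585, 0.136]
ee_rot: [3.141, -0.0, -2.864]
force: [0.6, -0.1, -2.0]
width: 0.0135
gripper_force: 60.0
```

```bash
python3 -m crank '[{"dx":0,"dy":0,"dz":-0.001,"twist":0,"grip":-1},{"dx":0,"dy":0,"dz":-0.002,"twist":0,"grip":-1},{"dx":0,"dy":0,"dz":-0.003,"twist":0,"grip":-1},{"dx":0,"dy":0,"dz":-0.003,"twist":0,"grip":-1},{"dx":0,"dy":0,"dz":-0.003,"twist":0,"grip":-1}]' 60
```

```text
t: 11.43
eef_pos: [0.4862, -0.3585, 0.1331]
ee_rot: [3.141, -0.0, -2.864]
force: [0.3, 0.1, -3.4]
width: 0.0134
gripper_force: 60.0
```

```bash
python3 -m crank '[{"dx":0,"dy":0,"dz":-0.0005,"twist":0,"grip":-1},{"dx":0,"dy":0,"dz":-0.001,"twist":0,"grip":-1},{"dx":0,"dy":0,"dz":-0.0015,"twist":0,"grip":-1},{"dx":0,"dy":0,"dz":-0.002,"twist":0,"grip":-1},{"dx":0,"dy":0,"dz":-0.002,"twist":0,"grip":-1}]' 60
```

```text
t: 11.85
eef_pos: [0.4864, -0.3586, 0.1315]
ee_rot: [-3.142, -0.0, -2.863]
force: [1.3, -0.5, -1.7]
width: 0.0135
gripper_force: 60.0
```

```bash
python3 -m crank '[{"dx":0,"dy":0,"dz":-0.0005,"twist":0,"grip":-1},{"dx":0,"dy":0,"dz":-0.001,"twist":0,"grip":-1},{"dx":0,"dy":0,"dz":-0.0015,"twist":0,"grip":-1},{"dx":0,"dy":0,"dz":-0.002,"twist":0,"grip":-1},{"dx":0,"dy":0,"dz":-0.002,"twist":0,"grip":-1}]' 60
```

```text
t: 12.27
eef_pos: [0.4864, -0.3586, 0.1294]
ee_rot: [3.141, -0.0, -2.864]
force: [-0.7, -0.6, -2.0]
width: 0.0133
gripper_force: 60.0
```

```bash
python3 -m crank '[{"dx":0,"dy":0,"dz":-0.0003,"twist":0,"grip":-1},{"dx":0,"dy":0,"dz":-0.0006,"twist":0,"grip":-1},{"dx":0,"dy":0,"dz":-0.001,"twist":0,"grip":-1},{"dx":0,"dy":0,"dz":-0.001,"twist":0,"grip":-1},{"dx":0,"dy":0,"dz":-0.001,"twist":0,"grip":-1}]' 60
```

```text
t: 12.68
eef_pos: [0.486, -0.3584, 0.1279]
ee_rot: [3.141, -0.001, -2.864]
force: [0.2, -0.0, -5.0]
width: 0.0136
gripper_force: 60.0
```

```bash
python3 -m crank '[{"dx":0,"dy":0,"dz":-0.0003,"twist":0,"grip":-1},{"dx":0,"dy":0,"dz":-0.0006,"twist":0,"grip":-1},{"dx":0,"dy":0,"dz":-0.001,"twist":0,"grip":-1},{"dx":0,"dy":0,"dz":-0.001,"twist":0,"grip":-1},{"dx":0,"dy":0,"dz":-0.001,"twist":0,"grip":-1}]' 60
```

```text
t: 13.1
eef_pos: [0.4866, -0.3587, 0.1277]
ee_rot: [-3.141, 0.0, -2.863]
force: [0.2, 0.0, -3.5]
width: 0.0137
gripper_force: 60.0
```

```bash
python3 -m crank '[{"dx":0,"dy":0,"dz":-0.0003,"twist":0,"grip":-1},{"dx":0,"dy":0,"dz":-0.0006,"twist":0,"grip":-1},{"dx":0,"dy":0,"dz":-0.001,"twist":0,"grip":-1},{"dx":0,"dy":0,"dz":-0.001,"twist":0,"grip":-1},{"dx":0,"dy":0,"dz":-0.001,"twist":0,"grip":-1}]' 60
```

```text
t: 13.52
eef_pos: [0.4865, -0.3586, 0.1266]
ee_rot: [-3.141, 0.0, -2.863]
force: [0.4, 0.1, -2.1]
width: 0.0137
gripper_force: 60.0
```

```bash
python3 -m crank '[{"dx":0,"dy":0,"dz":-0.0003,"twist":0,"grip":-1},{"dx":0,"dy":0,"dz":-0.0006,"twist":0,"grip":-1},{"dx":0,"dy":0,"dz":-0.001,"twist":0,"grip":-1},{"dx":0,"dy":0,"dz":-0.001,"twist":0,"grip":-1},{"dx":0,"dy":0,"dz":-0.001,"twist":0,"grip":-1}]' 60
```

```text
t: 13.93
eef_pos: [0.4868, -0.3589, 0.1262]
ee_rot: [-3.141, 0.001, -2.863]
force: [-1.8, 0.3, 4.4]
width: 0.0138
gripper_force: 60.0
```

```bash
python3 -m crank '[{"dx":0,"dy":0,"dz":-0.0003,"twist":0,"grip":-1},{"dx":0,"dy":0,"dz":-0.0005,"twist":0,"grip":-1},{"dx":0,"dy":0,"dz":-0.0005,"twist":0,"grip":-1},{"dx":0,"dy":0,"dz":-0.0005,"twist":0,"grip":-1},{"dx":0,"dy":0,"dz":-0.0005,"twist":0,"grip":-1}]' 60
```

```text
t: 14.35
eef_pos: [0.4869, -0.359, 0.1261]
ee_rot: [-3.14, 0.001, -2.863]
force: [-1.5, 0.9, 8.0]
width: 0.0138
gripper_force: 60.0
```

```bash
python3 -c "
from h import *
b=snap('side','pics/side4.png')
s=arm.get_state();print(s['eef_pos'],s['force'])
cv2.imwrite('pics/c6.png',cv2.resize(b[150:215,285:345,::-1],None,fx=9,fy=9,interpolation=cv2.INTER_CUBIC))"
```

```text
[ 0.48692769 -0.35900592  0.12612038] [-0.87876375  0.44948531  6.89414198]
```

View pics/c6.png

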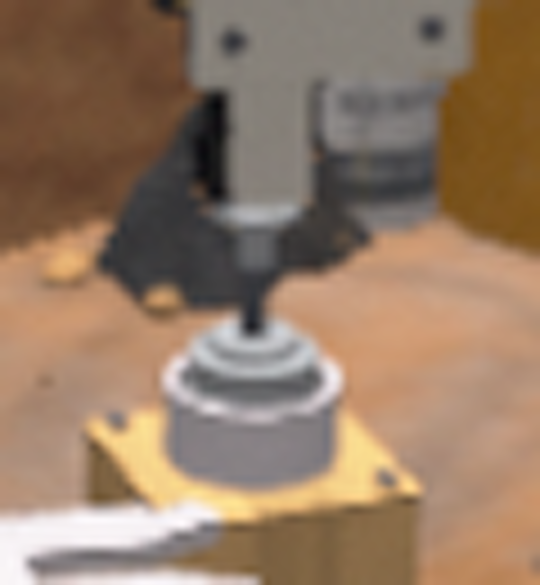

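The shoulder (crop (252,345)) appears seated on the top ring. The pin has stopped moving while the force climbs. I'll press a little more.

```bash
python3 -m crank '[{"dx":0,"dy":0,"dz":-0.0003,"twist":0,"grip":-1},{"dx":0,"dy":0,"dz":-0.0006,"twist":0,"grip":-1},{"dx":0,"dy":0,"dz":-0.0008,"twist":0,"grip":-1},{"dx":0,"dy":0,"dz":-0.0008,"twist":0,"grip":-1},{"dx":0,"dy":0,"dz":-0.0008,"twist":0,"grip":-1}]' 60
```

```text
t: 14.82
eef_pos: [0.4872, -0.3593, 0.1261]
ee_rot: [-3.139, 0.002, -2.863]
force: [-2.1, 0.7, 11.2]
width: 0.0142
gripper_force: 60.0
```

```bash
python3 -m crank '[{"dx":0,"dy":0,"dz":0.002,"twist":0,"grip":-1},{"dx":0,"dy":0,"dz":0.004,"twist":0,"grip":-1},{"dx":0,"dy":0,"dz":0.006,"twist":0,"grip":-1},{"dx":0,"dy":0,"dz":0.006,"twist":0,"grip":-1},{"dx":0,"dy":0,"dz":0.006,"twist":0,"grip":-1}]' 60
python3 -c "
from h import *
L=[]
for i in range(5): arm.grab_frame('side');L.append(arm.get_state()['force'][2])
print(L,arm.get_state()['eef_pos'])"
```

```text
t: 15.23
eef_pos: [0.4859, -0.3583, 0.1294]
ee_rot: [3.14, -0.001, -2.864]
force: [0.4, -0.9, -5.7]
width: 0.0136
gripper_force: 60.0
[np.float64(-5.037688457586915), np.float64(-5.901845089014533), np.float64(-5.963064640298754), np.float64(-5.330662964881804), np.float64(-5.38533704783314)] [ 0.48626737 -0.35849701  0.12991237]
```

```bash
python3 -m crank '[{"dx":0,"dy":0,"dz":0.006,"twist":0,"grip":-1},{"dx":0,"dy":0,"dz":0.014,"twist":0,"grip":-1},{"dx":0,"dy":0,"dz":0.022,"twist":0,"grip":-1},{"dx":0,"dy":0,"dz":0.03,"twist":0,"grip":-1},{"dx":0,"dy":0,"dz":0.038,"twist":0,"grip":-1}]' 60
python3 -m crank '[{"dx":0,"dy":0,"dz":0.01,"twist":0,"grip":-1},{"dx":0,"dy":0,"dz":0.02,"twist":0,"grip":-1},{"dx":0,"dy":0,"dz":0.03,"twist":0,"grip":-1},{"dx":0,"dy":0,"dz":0.037,"twist":0,"grip":-1},{"dx":0,"dy":0,"dz":0.04,"twist":0,"grip":-1}]' 60
python3 -c "
from h import *
b=snap('side','pics/side5.png')
L=[]
for i in range(3): arm.grab_frame('side');L.append(arm.get_state()['force'][2])
print(L,arm.get_state()['eef_pos'])
cv2.imwrite('pics/c7.png',cv2.resize(b[120:215,275:350,::-1],None,fx=6,fy=6,interpolation=cv2.INTER_CUBIC))"
```

```text
t: 15.9
eef_pos: [0.4867, -0.3587, 0.1697]
ee_rot: [-3.141, 0.001, -2.863]
force: [0.0, 0.2, -6.0]
width: 0.0138
gripper_force: 60.0
t: 16.32
eef_pos: [0.487, -0.3589, 0.2101]
ee_rot: [-3.14, 0.002, -2.863]
force: [-0.1, -0.1, -4.1]
width: 0.0138
gripper_force: 60.0
[np.float64(-5.640304256523582), np.float64(-5.706781925792552), np.float64(-5.550022749048329)] [ 0.4861679  -0.35839336  0.20780564]
```

View pics/c7.png

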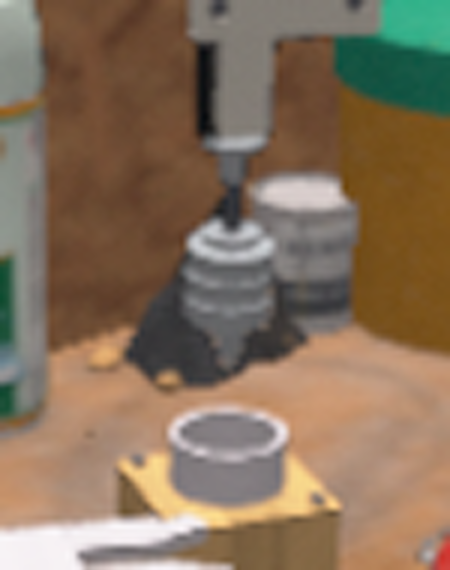

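The crop shows all three rings on the pin, the nest empty, and no slip in the grip. Carrying it to the rack mouth.

```bash
python3 -m crank '[{"dx":-0.002,"dy":0.01,"dz":0,"twist":0,"grip":-1},{"dx":-0.006,"dy":0.03,"dz":0,"twist":0,"grip":-1},{"dx":-0.011,"dy":0.06,"dz":0,"twist":0,"grip":-1},{"dx":-0.016,"dy":0.09,"dz":0,"twist":0,"grip":-1},{"dx":-0.021,"dy":0.12,"dz":0,"twist":0,"grip":-1}]' 60
python3 -m crank '[{"dx":-0.005,"dy":0.03,"dz":0,"twist":0,"grip":-1},{"dx":-0.011,"dy":0.06,"dz":0,"twist":0,"grip":-1},{"dx":-0.016,"dy":0.09,"dz":0,"twist":0,"grip":-1},{"dx":-0.02,"dy":0.112,"dz":0,"twist":0,"grip":-1},{"dx":-0.022,"dy":0.122,"dz":0,"twist":0,"grip":-1}]' 60
python3 -m crank '[{"dx":0,"dy":0,"dz":-0.01,"twist":0,"grip":-1},{"dx":0,"dy":0,"dz":-0.025,"twist":0,"grip":-1},{"dx":0,"dy":0,"dz":-0.04,"twist":0,"grip":-1},{"dx":0,"dy":0,"dz":-0.052,"twist":0,"grip":-1},{"dx":0,"dy":0,"dz":-0.058,"twist":0,"grip":-1}]' 60
python3 -m crank '[{"dx":0,"dy":0,"dz":0,"twist":0,"grip":-1},{"dx":0,"dy":0,"dz":0,"twist":0,"grip":-1},{"dx":0,"dy":0,"dz":0,"twist":0,"grip":-1},{"dx":0,"dy":0,"dz":0,"twist":0,"grip":-1},{"dx":0,"dy":0,"dz":0,"twist":0,"grip":-1}]' 60
```

```text
t: 16.93
eef_pos: [0.4644, -0.2371, 0.2074]
ee_rot: [3.141, -0.001, -2.864]
force: [1.7, 0.1, -4.9]
width: 0.0138
gripper_force: 60.0
t: 17.35
eef_pos: [0.4422, -0.1142, 0.208]
ee_rot: [3.141, 0.0, -2.862]
force: [-0.4, -0.3, -5.2]
width: 0.0139
gripper_force: 60.0
t: 17.77
eef_pos: [0.4421, -0.117, 0.1481]
ee_rot: [3.141, -0.003, -2.864]
force: [0.0, 0.1, -5.0]
width: 0.0135
gripper_force: 60.0
t: 18.18
eef_pos: [0.4438, -0.1167, 0.1509]
ee_rot: [-3.141, 0.001, -2.864]
force: [-0.4, -0.0, -4.9]
width: 0.0143
gripper_force: 60.0
```

```bash
python3 -m crank '[{"dx":0.006,"dy":0.002,"dz":-0.004,"twist":0,"grip":-1},{"dx":0.014,"dy":0.0044,"dz":-0.004,"twist":0,"grip":-1},{"dx":0.022,"dy":0.0067,"dz":-0.004,"twist":0,"grip":-1},{"dx":0.028,"dy":0.0084,"dz":-0.004,"twist":0,"grip":-1},{"dx":0.032,"dy":0.0095,"dz":-0.004,"twist":0,"grip":-1}]' 60
```

```text
t: 18.6
eef_pos: [0.4768, -0.1068, 0.1462]
ee_rot: [-3.141, 0.0, -2.863]
force: [0.5, -1.1, -6.3]
width: 0.0138
gripper_force: 60.0
```

```bash
python3 -m crank '[{"dx":0.005,"dy":0.0014,"dz":0,"twist":0,"grip":-1},{"dx":0.01,"dy":0.0028,"dz":0,"twist":0,"grip":-1},{"dx":0.015,"dy":0.0042,"dz":0,"twist":0,"grip":-1},{"dx":0.02,"dy":0.0057,"dz":0,"twist":0,"grip":-1},{"dx":0.022,"dy":0.0062,"dz":0,"twist":0,"grip":-1}]' 60
```

```text
t: 19.02
eef_pos: [0.4983, -0.1007, 0.1463]
ee_rot: [-3.141, 0.0, -2.863]
force: [-0.4, 0.5, -4.4]
width: 0.014
gripper_force: 60.0
```

```bash
python3 -m crank '[{"dx":0.006,"dy":0.0017,"dz":0,"twist":0,"grip":-1},{"dx":0.012,"dy":0.0034,"dz":0,"twist":0,"grip":-1},{"dx":0.017,"dy":0.0048,"dz":0,"twist":0,"grip":-1},{"dx":0.02,"dy":0.0057,"dz":0,"twist":0,"grip":-1},{"dx":0.022,"dy":0.0062,"dz":0,"twist":0,"grip":-1}]' 60
python3 -m crank '[{"dx":0,"dy":0,"dz":-0.001,"twist":0,"grip":-1},{"dx":0,"dy":0,"dz":-0.002,"twist":0,"grip":-1},{"dx":0,"dy":0,"dz":-0.003,"twist":0,"grip":-1},{"dx":0,"dy":0,"dz":-0.003,"twist":0,"grip":-1},{"dx":0,"dy":0,"dz":-0.003,"twist":0,"grip":-1}]' 60
```

```text
t: 19.43
eef_pos: [0.5199, -0.0946, 0.1462]
ee_rot: [-3.142, -0.0, -2.863]
force: [0.8, 0.4, -5.5]
width: 0.0137
gripper_force: 60.0
t: 19.85
eef_pos: [0.5192, -0.0948, 0.1432]
ee_rot: [3.142, -0.0, -2.864]
force: [-1.0, 0.1, -4.9]
width: 0.0136
gripper_force: 60.0
```

```bash
python3 -m crank '[{"dx":0.001,"dy":0.0003,"dz":-0.0003,"twist":0,"grip":-1},{"dx":0.001,"dy":0.0003,"dz":-0.0006,"twist":0,"grip":-1},{"dx":0.001,"dy":0.0003,"dz":-0.001,"twist":0,"grip":-1},{"dx":0.001,"dy":0.0003,"dz":-0.001,"twist":0,"grip":-1},{"dx":0.001,"dy":0.0003,"dz":-0.001,"twist":0,"grip":-1}]' 60
```

```text
t: 20.27
eef_pos: [0.5206, -0.0944, 0.1425]
ee_rot: [-3.141, 0.0, -2.863]
force: [-0.4, 0.3, -2.8]
width: 0.0141
gripper_force: 60.0
```

```bash
python3 -m crank '[{"dx":0,"dy":0,"dz":-0.0003,"twist":0,"grip":-1},{"dx":0,"dy":0,"dz":-0.0006,"twist":0,"grip":-1},{"dx":0,"dy":0,"dz":-0.0008,"twist":0,"grip":-1},{"dx":0,"dy":0,"dz":-0.0008,"twist":0,"grip":-1},{"dx":0,"dy":0,"dz":-0.0008,"twist":0,"grip":-1}]' 60
```

```text
t: 20.68
eef_pos: [0.5206, -0.0944, 0.1425]
ee_rot: [-3.141, 0.001, -2.863]
force: [-3.4, 2.2, 5.8]
width: 0.0138
gripper_force: 60.0
```

The flange is on the plate at the original height, 0.1425. I'll take the load off and open the gripper.

```bash
python3 -m crank '[{"dx":0,"dy":0,"dz":0.0008,"twist":0,"grip":-1},{"dx":0,"dy":0,"dz":0.0008,"twist":0,"grip":-1},{"dx":0,"dy":0,"dz":0.0008,"twist":0,"grip":-0.65},{"dx":0,"dy":0,"dz":0.0008,"twist":0,"grip":-0.6},{"dx":0,"dy":0,"dz":0.0008,"twist":0,"grip":-0.5}]' 60
python3 -m crank '[{"dx":0,"dy":0,"dz":0,"twist":0,"grip":-0.4},{"dx":0,"dy":0,"dz":0,"twist":0,"grip":-0.2},{"dx":0,"dy":0,"dz":0,"twist":0,"grip":0},{"dx":0,"dy":0,"dz":0,"twist":0,"grip":0.2},{"dx":0,"dy":0,"dz":0,"twist":0,"grip":0.4}]' 60
python3 -m crank '[{"dx":0,"dy":0,"dz":0,"twist":0,"grip":0.5},{"dx":0,"dy":0,"dz":0.005,"twist":0,"grip":0.5},{"dx":0,"dy":0,"dz":0.015,"twist":0,"grip":0.5},{"dx":0,"dy":0,"dz":0.03,"twist":0,"grip":0.5},{"dx":0,"dy":0,"dz":0.045,"twist":0,"grip":0.5}]' 60
python3 -m crank '[{"dx":0,"dy":0,"dz":0.02,"twist":0,"grip":0.5},{"dx":0,"dy":0,"dz":0.04,"twist":0,"grip":0.5},{"dx":0,"dy":0,"dz":0.06,"twist":0,"grip":0.5},{"dx":0,"dy":0,"dz":0.08,"twist":0,"grip":0.5},{"dx":0,"dy":0,"dz":0.08,"twist":0,"grip":0.5}]' 60
python3 -m crank '[{"dx":0,"dy":0,"dz":0,"twist":0,"grip":0.5},{"dx":0,"dy":0,"dz":0,"twist":0,"grip":0.5},{"dx":0,"dy":0,"dz":0,"twist":0,"grip":0.5},{"dx":0,"dy":0,"dz":0,"twist":0,"grip":0.5},{"dx":0,"dy":0,"dz":0,"twist":0,"grip":0.5}]' 60
python3 -c "
from h import *
b=snap('side','pics/side6.png')
cv2.imwrite('pics/c8.png',cv2.resize(b[150:280,255:355,::-1],None,fx=4.5,fy=4.5,interpolation=cv2.INTER_CUBIC))"
```

```text
t: 21.1
eef_pos: [0.5209, -0.0945, 0.1425]
ee_rot: [-3.141, 0.001, -2.863]
force: [0.3, -0.5, 0.6]
width: 0.0194
gripper_force: 0.0
t: 21.52
eef_pos: [0.5205, -0.0944, 0.1423]
ee_rot: [-3.142, 0.0, -2.864]
force: [1.2, -0.6, -0.1]
width: 0.0475
gripper_force: 0.0
t: 21.93
eef_pos: [0.5204, -0.0945, 0.1885]
ee_rot: [-3.141, -0.0, -2.863]
force: [0.8, 0.1, 0.4]
width: 0.0653
gripper_force: 0.0
t: 22.35
eef_pos: [0.5224, -0.0947, 0.2728]
ee_rot: [-3.139, 0.007, -2.863]
force: [0.6, -1.1, 0.8]
width: 0.0659
gripper_force: 0.0
t: 22.77
eef_pos: [0.5201, -0.0944, 0.2667]
ee_rot: [3.141, -0.001, -2.864]
force: [-1.1, -0.8, 0.7]
width: 0.0657
gripper_force: 0.0
```

View pics/c8.png

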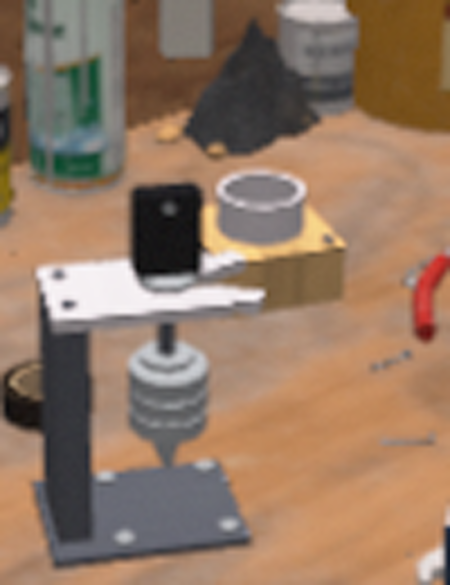

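The pin hangs upright in the slot with all three rings on it, at crop (168,390). The nest is empty, the small tape is in its place, and the gripper is clear.

```bash
python3 -c "
from station import arm
print(arm.job_done())"
```

```text
the job is handed in; nothing more can be done
None
```

I handed the job in at about 23 s: the pin hangs upright and released at its original spot in the rack's slot with all three rings on it, the nest felt at most about 13 N at any reading, and the hand-in gave no verdict.

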